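# Snap the go gauge into the bench socket

### The job

Set up the bench for checking bushes: take the go gauge (green ring) out of the black storage block, squeeze its two sprung buttons flush so that they can pass inside the square tube of the grey bench socket, and start it into the tube. Then push it fully home, until both buttons have popped out through the slots in the tube, and leave it there. Leave the no-go gauge (red ring) in the block and the three brass bushes where they are.

Things in the scene. Friction and masses are not known exactly. Their poses are not given: they have to be found in the camera images.
- go_mid (a point): Go gauge, loose, 0.2 kg, upright in the block; point on its axis, 42 mm above the foot, level with the middle of its buttons. z up; buttons in its -x and +x faces; a half turn about z changes nothing. From below: dark 25 mm square shank 60 mm tall (lowest 8 mm tapered to 18 mm), green collar dia 24 x 4 mm, bright plug dia 13 x 16 mm. Nothing above the buttons is wider than 25 mm.
- go_top (a point): Centre of the go gauge's flat top end, 80 mm above its foot: the place to push it down by.
- go_button_a (a joint): Sprung steel button in the go gauge's -x face, 9 mm wide, 12 mm tall. 0 = right out (5.5 mm proud), 0.0055 = flush with the shank. Spring 1.5 N out, 4.3 N flush; it stays level wherever it is pressed. Out, its flat lower end lands on the tube's rim. Squeezed by its upper half only (fingertips level with point go_mid), its lower 6 mm can enter the tube; let go, it stays trapped inside.
- go_button_b (a joint): The same button in the go gauge's +x face; same values.
- nogo_mid (a point): No-go gauge, in the other pocket: the same shank and buttons, but a red collar and a plug only 8 mm high (72 mm tall in all); point on its axis 42 mm above the foot. To be left in its pocket.
- block: Black plastic storage block, fixed, 62 (x) x 132 (y) x 30 mm high; origin at the centre of its underside. Two 29 mm square pockets 24 mm deep, 33 mm either side of the middle along y. A parked gauge's foot is 6 mm above the bench, its buttons 12 mm clear of the block. Either gauge may be in either pocket.
- socket_mouth (a point): Centre of the open upper end of the bench socket, 66 mm above the bench; z up. The socket is a fixed grey square tube, 33.5 mm outside, 27.5 mm inside, bore 56 mm deep to a flat floor on which the gauge's foot lands. Gauge fully home: button middle 14 mm below this point, top 24 mm above it. Pushing it down the bore with the buttons trapped takes about 5 N.
- socket: The same socket; origin at the centre of the underside of its foot, 90 (x) x 80 (y) x 10 mm. Its -x and +x walls (3 mm thick) each have a slot 13 mm wide and 16 mm tall, 44 to 60 mm above the bench, for the buttons; the other two walls are plain.
- bush_a: Brass flanged bush, dia 21 x 16 mm, standing loose behind the socket; origin at the centre of its underside. Leave alone.
- bush_b: A second bush like it.
- bush_c: A third bush like it.
Mind the look-alikes: they are no part of the job. What is shaped like the part that bears go_mid but blue is not meant. Several things look just like the socket: the one meant starts nearest to the robot's base.

How it is judged:
At the end, for the whole second after the job is handed in: The go gauge stands at rest in the socket, fully home (its button middle within 2 mm of the home height), on the socket's axis (4 mm) and square in it, with both buttons popped out through the slots (each within 1.5 mm of right out), and released (z of go_mid in the frame of socket_mouth below -0.012 m and horizontal distance between go_mid and socket_mouth below 0.004 m and angle between the z axis of go_mid and the z axis of socket_mouth, either way round below 0.08 rad and angle between the x axis of go_mid and the x axis of socket_mouth, either way round below 0.2 rad and value of joint each of go_button_a, go_button_b below 0.0015 m and linear speed of go below 0.02 m/s); the robot touches nothing.
It fails at once if the no-go gauge is moved out of place (more than 15 mm) (distance of nogo_mid from where it was at the start of the episode above 0.015 m).
It fails at once if a bush is displaced by more than 20 mm (distance of any of bush_a, bush_b, bush_c from where it was at the start of the episode above 0.02 m).
It also fails if it takes over 48 s, if anything falls off the work surface, if the arm or the gripper's body presses on something with over 40 N, if the wrist force passes 120 N, or if a joint passes its speed limit or range.

### The arm

A 6-joint arm with a two-finger parallel gripper is mounted at the origin on a cart in front of the work surface, level with it; the furniture and walls round the work are solid. World frame = base frame: x ahead of the robot, y to its left, z up, the work surface at z = 0. Lengths are in m, angles in rad, forces in N, time in s.
With the tool pointing down it reaches from about 0.35 to 0.975 m from the base axis. Payload 4.9 kg.
Tool frame: the origin (TCP) lies midway between the tips of the shut fingers; the grasp point (between the pads) lies 19 mm behind it; z points along the fingers, y is the line along which they close (so a half turn about z gives the same grasp; the last joint's range is limited). The gripper opens to 85 mm and grips with 20 to 120 N. Pads are 22 mm wide; open, the fingers measure 114 mm over their backs; the gripper's body (76 mm by 85 mm) begins 54 mm behind the grasp point. The pads swing forward as they close: fully open they stand 13 mm farther back than shut.
Start: joints at [1.226, 0.053, 1.613, -0, 1.476, -0.119], TCP at [0.14, 0.609, 0.231] pointing down, gripper open.
Joint ranges: [-3.01, 3.01], [-1.01, 2.22], [0.06, 2.58], [-1.02, 4.17], [0.09, 2.62], [-3.14, 3.14]. Speed limits (rad/s): [2.57, 2.57, 3.14, 3.14, 3.14, 3.14].

### API

Orientations are given as a unit quaternion [w, x, y, z].
In Python, from plant import state, grab_frame, camera_info, job_done, spot_in, masks_of, pinpoint gives the robot as it stands.
- The arm moves only by the shell command python3 -m handwheel 'ROWS' [OPENING]. ROWS is JSON, a list that holds one entry, the list of rows, each a list of 6 numbers: the shift along the world's x, y, z in m, then the turn, a rotation vector about the world's x, y, z in degrees. In form: [[[tx, ty, tz, ax, ay, az], ...]]. A call has 1 to 20 rows; each row shifts and turns the commanded pose from where the row before left it; what a row does not reach is not made up. A row lasts 1/12 s, in which the tool goes at most 41.7 mm and 7.16 degrees, less where a joint would pass 70% of its speed; a pose out of reach is approached as far as the arm can. A call is refused whole if a number of a shift passes 0.0417 or a number of a turn 7.16, either way. A call with a gripper value outside its range is refused whole. OPENING is the opening, from 0 (shut) to 1 (fully open), set as the call begins (- or left out, the last holds). The fingers move at their own pace and stop on an object; the grip force is fixed at half the most. Time passes only in rows, so rows that do not move let the fingers close. It gives the time, the measured TCP pose, the force, the opening and the grip force at its end, in the units of the state.
- state(): the state, without advancing time (a new reading comes with each control period).
- grab_frame(name): name is "scene" or "side" or "wrist"; returns (picture, depth): 400x640x3 uint8, blue, green, red; 400x640 float32, m along the optical axis (not along the pixel's ray), 0 where there is no reading.
- camera_info(name): a dict with "fx", "fy", "cx", "cy" (pixels), "T" (4x4, takes a point from camera to world coordinates). Camera axes: x right, y up, looking along -z (the intrinsics and any distortion apply to the point x, -y, -z); pixel columns grow to the right and rows downward; lengths in m; the calibration is good to about 2 mm. The wrist camera is an equidistant fisheye: a pixel r from the principal point sees the ray r / f radians off the axis. A picture is of the moment at which its call begins: read the wrist's pose just before it. camera_info takes no time and is no camera call; for the wrist camera it gives the pose at the moment of the call.
- job_done(): hands the job in; it is judged then, once.
Trained networks look in the newest picture that a camera, given by its name, has taken for a name from the list of things; names that differ only in an ending like _2 or _b are one class to them, and where a whole thing is asked for, a point or a joint stands for the part that bears it (a point fixed in the world has none). Each returns a list of dicts, best first, with "conf" (0 to 1); they miss things now and then, are a little off and sometimes report something else, mostly with a low value. They report only what shows in the picture. A call takes as long as a camera call. They do not tell look-alikes from the thing itself.
- spot_in(camera, thing): "box" ([left, top, width, height] in pixels, round what is visible of it).
- masks_of(camera, thing): "region" (400x640 bool, what is visible of it) and "box" ([left, top, width, height] in pixels, round what is visible of it).
- pinpoint(camera, thing): "position" ([column, row] in pixels: a listed point, or the origin of a listed thing).
The state is a dict: "time": time; "joint_pos": joint angles; "joint_vel": joint speeds; "joint_efforts": joint torques, N m; "tool_pos": TCP position; "tool_rot": TCP orientation; "contact_force": force on the tool from outside, world axes, zero at the start; "ft_torque": the same for the moment, N m; "gripper_width": opening from 0.0 (shut) to 1.0 (fully open); "grasp_force": force on a finger pad.
Only numpy, scipy, OpenCV 4.12 (cv2) and the standard library are available. Lean on these libraries where they do the work, as an engineer would, in place of code of your own. Each camera call takes 0.05 s, during which the arm holds its last target. There are 200 camera calls.

## Working session

There is one attempt and no reset: what is moved stays moved. The work goes in short steps, Python scripts to look and compute and a shell command to move; the robot and the scene stay as the last step left them, time stands still between calls to the robot, and variables do not carry over. Pictures are saved under pics/ and viewed, at most 10 in all, crops included, and the job is handed in when it is done.

```bash
mkdir -p pics; ls
cat > h.py <<'E'
import numpy as np, cv2
from plant import *
def ray(cam,ci,u,v):
    x=(u-ci['cx'])/ci['fx'];y=(v-ci['cy'])/ci['fy']
    if cam=='wrist':
        r=np.hypot(x,y);s=np.tan(r)/r if r>1e-9 else 1;x*=s;y*=s
    return np.array([x,-y,-1.])
def pt(cam,ci,u,v,d):
    return (ci['T']@np.append(ray(cam,ci,u,v)*d,1))[:3]
def at_z(cam,ci,u,v,z):
    d=ci['T'][:3,:3]@ray(cam,ci,u,v);o=ci['T'][:3,3]
    return o+d*(z-o[2])/d[2]
E
python3 - <<'E'
from h import *
for c in ['scene','side']:
    ci=camera_info(c);p,d=grab_frame(c);cv2.imwrite(f'pics/{c}0.png',p);np.save(f'{c}_d.npy',d)
    print(c,ci['fx'],ci['T'].round(3).tolist(),[k for k in ci])
    for t in ['go_mid','go_top','nogo_mid','socket_mouth','socket','block']:
        for r in pinpoint(c,t):
            u,v=r['position']; z={'go_mid':.048,'go_top':.086,'nogo_mid':.048,'socket_mouth':.066}.get(t,0)
            print(t,round(r['conf'],2),np.round([u,v]),at_z(c,ci,u,v,z).round(4))
print(state())
E
```

```text
pics
scene 435.1212496943134 [[-0.801, 0.392, -0.452, 0.147], [-0.598, -0.497, 0.629, 0.493], [0.022, 0.774, 0.633, 0.76], [0.0, 0.0, 0.0, 1.0]] ['fx', 'fy', 'cx', 'cy', 'T']
go_mid 0.59 [393. 195.] [ 0.5169 -0.3399  0.048 ]
go_mid 0.51 [366. 179.] [ 0.6104 -0.3586  0.048 ]
go_top 0.66 [370. 167.] [ 0.6055 -0.3648  0.086 ]
go_top 0.51 [394. 185.] [ 0.5159 -0.3363  0.086 ]
go_top 0.4 [389. 216.] [ 0.4663 -0.2228  0.086 ]
nogo_mid 0.73 [379. 206.] [ 0.5218 -0.2794  0.048 ]
socket 0.74 [335. 258.] [ 0.533  -0.1032  0.    ]
socket 0.59 [205. 251.] [0.7908 0.0697 0.    ]
block 0.88 [388. 215.] [ 0.5113 -0.3153  0.    ]
side 429.5393630045833 [[0.966, 0.166, -0.198, 0.461], [-0.258, 0.57, -0.78, -0.842], [-0.016, 0.805, 0.593, 0.588], [0.0, 0.0, 0.0, 1.0]] ['fx', 'fy', 'cx', 'cy', 'T']
go_mid 0.76 [273. 288.] [ 0.5198 -0.3373  0.048 ]
go_top 0.55 [267. 275.] [ 0.5112 -0.3407  0.086 ]
nogo_mid 0.84 [261. 266.] [ 0.5098 -0.2786  0.048 ]
socket_mouth 0.85 [260. 202.] [ 0.538  -0.1073  0.066 ]
socket_mouth 0.83 [350. 147.] [0.7946 0.0656 0.066 ]
socket 0.69 [349. 169.] [0.7959 0.0643 0.    ]
s
[... 170 characters left out ...]
s': array([ 1.22598214e+00,  5.26822314e-02,  1.61287417e+00, -1.44017977e-05,
        1.47600916e+00, -1.19009655e-01]), 'joint_vel': array([ 0.00092264, -0.00010371, -0.002038  ,  0.00199766,  0.00054588,
        0.00226139]), 'joint_efforts': array([ 1.24844410e-04, -3.93540788e+01, -3.70374584e+01, -1.98911498e-04,
        4.80485014e-04,  1.96969353e-05]), 'tool_pos': array([0.13993739, 0.60912173, 0.23133005]), 'tool_rot': array([1.00897525e-05, 1.12661883e-01, 9.93633383e-01, 1.15344094e-05]), 'contact_force': array([-0.700912  ,  0.61148425,  0.17344154]), 'ft_torque': array([ 2.12761924e-02, -1.54804727e-05, -3.38114840e-02]), 'grasp_force': 0.0, 'gripper_width': 1.0007582416714966}
```

Run:
```python
import cv2,numpy as np
a=cv2.imread('pics/scene0.png');b=cv2.imread('pics/side0.png')
A=cv2.resize(a[120:320,160:440],None,fx=2,fy=2);B=cv2.resize(b[120:340,180:440],None,fx=2,fy=2)
cv2.imwrite('pics/c1.png',cv2.resize(a,(640,400)));
cv2.imwrite('pics/c2.png',cv2.resize(b[110:330,180:460],None,fx=2.8,fy=2.7))
```

```text
(no output)
```

View pics/c1.png

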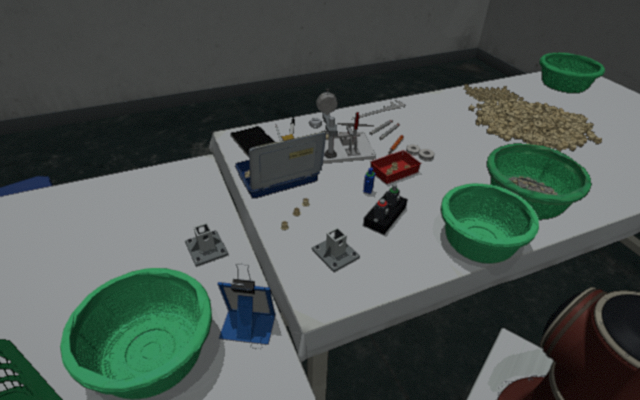

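View pics/c2.png

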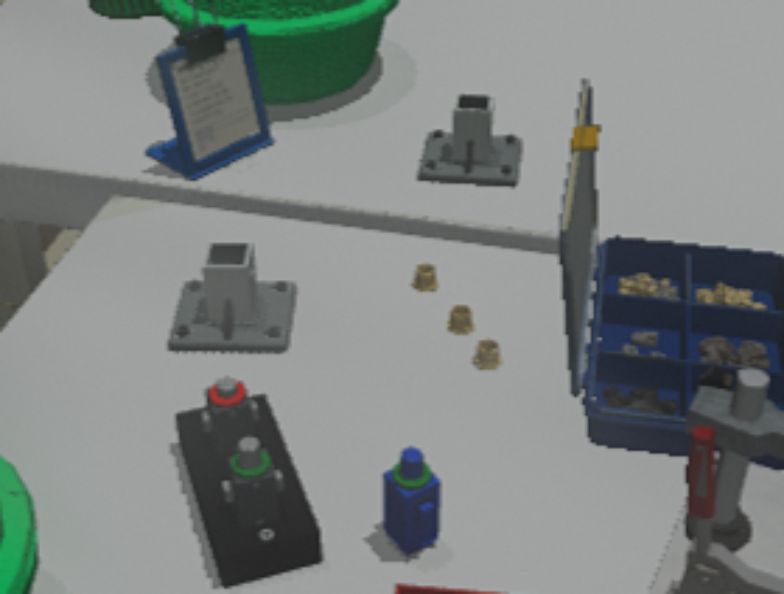

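The green-collar gauge is at crop (250,465), in the block's near pocket. The blue look-alike at (412,500) is not meant. Of the two sockets, (230,290) → world (0.535, -0.105) and (472,140) → (0.795, 0.065), the first is nearer the base, so it is the one meant. The crop above confirms both choices. Next I measure the yaws.

```bash
cat >> h.py <<'E'
def cloud(cam,d,ci):
    v,u=np.nonzero(d>0);z=d[v,u]
    x=(u-ci['cx'])/ci['fx'];y=(v-ci['cy'])/ci['fy']
    if cam=='wrist':
        r=np.hypot(x,y);s=np.where((r>1e-6)&(r<1.3),np.tan(np.minimum(r,1.3))/np.maximum(r,1e-6),1);x=x*s;y=y*s
    P=np.c_[x*z,-y*z,-z]
    return P@ci['T'][:3,:3].T+ci['T'][:3,3],u,v
def rect(P,c,rad,z0,z1):
    m=(np.hypot(P[:,0]-c[0],P[:,1]-c[1])<rad)&(P[:,2]>z0)&(P[:,2]<z1)
    q=P[m][:,:2]
    if len(q)<6: return None
    r=cv2.minAreaRect((q*1000).astype(np.float32))
    return len(q),np.round(r[0],1),np.round(r[1],1),round(r[2],1)
E
python3 - <<'E'
from h import *
for c in ['scene','side']:
    ci=camera_info(c);P,u,v=cloud(c,np.load(c+'_d.npy'),ci)
    print(c,'block',rect(P,(.513,-.31),.09,.022,.034),'foot',rect(P,(.536,-.105),.07,.006,.014),'tube',rect(P,(.536,-.105),.05,.06,.072),'gauge',rect(P,(.517,-.338),.03,.06,.1),'nogo',rect(P,(.515,-.279),.025,.06,.1))
    for b in ['bush_a']:
        print([at_z(c,ci,*r['position'],0).round(3).tolist() for r in pinpoint(c,b)])
    for X in [(-.1,.15,.3,.9),(.15,.45,-.1,.65)]:
        m=(P[:,0]>X[0])&(P[:,0]<X[1])&(P[:,1]>X[2])&(P[:,1]<X[3]); print('maxz',P[m][:,2].max() if m.any() else None)
E
```

```text
scene block (548, array([ 515.4, -305.2]), array([ 63.4, 138.4]), 3.4) foot (571, array([ 540.1, -113.2]), array([80.9, 92.2]), 73.0) tube (105, array([ 539.9, -113. ]), array([35.2, 35.1]), 73.1) gauge (96, array([ 516.6, -336.6]), array([27.1, 24. ]), 89.3) nogo (90, array([ 513.3, -270. ]), array([26.6, 22.6]), 12.1)
[[0.696, -0.106, -0.0], [0.712, -0.179, 0.0], [0.703, -0.209, 0.0]]
maxz 0.5896249750744018
maxz 0.00473769509354427
side block (1343, array([ 513.7, -307.6]), array([ 62.3, 134.1]), 3.5) foot (704, array([ 538.6, -115.2]), array([85.7, 90.7]), 72.6) tube (141, array([ 538.7, -115.6]), array([39.3, 33.8]), 72.2) gauge (249, array([ 515., -340.]), array([25.1, 27.1]), 1.5) nogo (187, array([ 512.3, -276.1]), array([25.2, 24.7]), 4.0)
[[0.713, -0.207, 0.0], [0.685, -0.109, 0.0], [0.548, -0.021, 0.0], [0.709, -0.157, 0.0]]
maxz 0.3582317502730413
maxz 0.3511733595307424
```

```bash
python3 -m handwheel '[[[0,0,0.02,0,0,0],[0.015,-0.03,0.02,0,0,0],[0.02,-0.035,0.015,0,0,0],[0.02,-0.035,0.015,0,0,0],[0.02,-0.035,0,0,0,0],[0.02,-0.035,0,0,0,0],[0.02,-0.035,0,0,0,0],[0.02,-0.035,0,0,0,0],[0.02,-0.035,0,0,0,0],[0.02,-0.035,0,0,0,0],[0.02,-0.035,0,0,0,0],[0.02,-0.035,0,0,0,0],[0.02,-0.035,0,0,0,0]]]' 0.75; python3 -c "
from plant import state;print(state())"
```

```text
time: 1.88
tool_pos: [0.3742, 0.1945, 0.3008]
tool_rot: [0.001, 0.113, 0.994, 0.0]
contact_force: [1.3, 0.9, -1.5]
gripper_width: 0.75
grasp_force: 0.0
{'time': 1.8833, 'joint_pos': array([ 3.02526754e-01, -4.92869513e-01,  1.96213370e+00,  3.41733193e-05,
        1.67085637e+00, -1.04271883e+00]), 'joint_vel': array([-1.15144780e+00,  2.24585497e-03,  8.06599231e-04,  2.03105980e-03,
       -3.82947793e-03, -1.13447155e+00]), 'joint_efforts': array([  6.00085661, -18.5229975 , -37.68608093,  -0.03901921,
         0.24991047,   0.94284184]), 'tool_pos': array([0.37415551, 0.19451646, 0.30076061]), 'tool_rot': array([6.66619218e-04, 1.12534731e-01, 9.93647519e-01, 3.12524714e-04]), 'contact_force': array([ 1.27036868,  0.85721495, -1.5054527 ]), 'ft_torque': array([-0.05327658, -0.07689055,  0.04416506]), 'grasp_force': 0.0, 'gripper_width': 0.7496779966752315}
```

```bash
python3 -m handwheel '[[[0.011,-0.041,0,0,0,-5],[0.011,-0.041,0,0,0,-5],[0.011,-0.041,0,0,0,-5],[0.011,-0.041,0,0,0,-5],[0.011,-0.041,0,0,0,-5],[0.011,-0.041,0,0,0,-5],[0.011,-0.041,0,0,0,-5],[0.011,-0.041,0,0,0,-5],[0.011,-0.041,0,0,0,-5],[0.011,-0.041,0,0,0,-5],[0.011,-0.041,-0.01,0,0,-5],[0.011,-0.041,-0.02,0,0,-5],[0.01,-0.041,-0.02,0,0,-5],[0,0,-0.02,0,0,-5],[0,0,-0.02,0,0,-3.6],[0,0,0,0,0,0],[0,0,0,0,0,0]]]'
cat > look.py <<'E'
import sys
from h import *
n=sys.argv[1]
s=state();ci=camera_info('wrist');p,d=grab_frame('wrist');cv2.imwrite(f'pics/{n}.png',p);np.save(f'{n}_d.npy',d)
t=s['tool_rot'];from scipy.spatial.transform import Rotation as R
M=R.from_quat([t[1],t[2],t[3],t[0]]).as_matrix();print(s['time'],s['tool_pos'].round(4),'yaw y',np.degrees(np.arctan2(M[1,1],M[0,1])).round(2),'z',M[:,2].round(4),'cam',ci['T'][:3,3].round(3))
P,u,v=cloud('wrist',d,ci)
print('block',rect(P,(.514,-.307),.09,.022,.034),'gauge',rect(P,(.516,-.339),.03,.064,.1),'top',rect(P,(.516,-.339),.02,.08,.1))
print('foot',rect(P,(.539,-.114),.07,.006,.014),'tube',rect(P,(.539,-.114),.05,.06,.072))
for t,z in [('go_mid',.048),('go_top',.086),('nogo_mid',.048),('socket_mouth',.066)]:
    for r in pinpoint('wrist',t): print(t,round(r['conf'],2),np.round(r['position']),at_z('wrist',ci,*r['position'],z).round(4))
E
python3 look.py w1
```

```text
time: 3.3
tool_pos: [0.5102, -0.3178, 0.2139]
tool_rot: [-0.002, 0.685, 0.729, -0.0]
contact_force: [-0.1, -0.6, 1.2]
gripper_width: 0.75
grasp_force: 0.0
3.3 [ 0.5102 -0.3178  0.2139] yaw y 3.55 z [-0.0024  0.002  -1.    ] cam [ 0.504 -0.234  0.356]
block (4961, array([ 512.6, -306.3]), array([ 62.2, 132.9]), 3.5) gauge (599, array([ 514.5, -338.9]), array([25.1, 26.1]), 3.1) top (146, array([ 513.8, -338.8]), array([11.4, 12.2]), 2.9)
foot (2062, array([ 534.1, -127. ]), array([58. , 90.8]), 73.9) tube (11, array([ 545.9, -135.6]), array([1. , 5.3]), 82.9)
go_mid 0.88 [331. 198.] [ 0.5165 -0.338   0.048 ]
go_mid 0.7 [409. 225.] [ 0.6057 -0.3645  0.048 ]
go_top 0.81 [415. 242.] [ 0.6019 -0.366   0.086 ]
go_top 0.73 [325. 212.] [ 0.5103 -0.3394  0.086 ]
nogo_mid 0.88 [332. 136.] [ 0.5126 -0.2728  0.048 ]
```

View pics/w1.png

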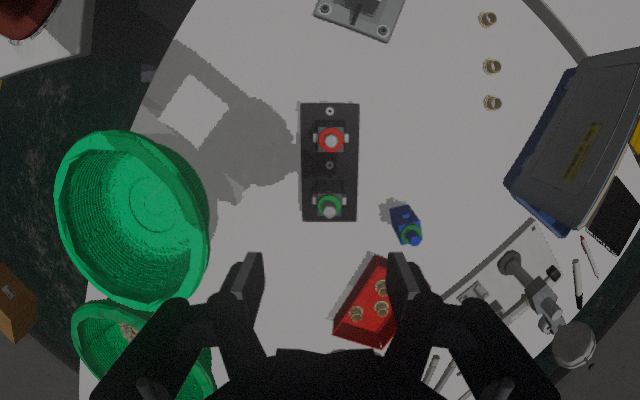

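The green-ring gauge stands at wrist pixel (331,205) in the block's near pocket. The red one is at (331,138) and the blue decoy at (409,225). Moving down onto the green one.

```bash
python3 -m handwheel '[[[0.0043,-0.021,0,0,0,0],[0,0,-0.025,0,0,-0.3],[0,0,-0.03,0,0,0],[0,0,-0.03,0,0,0],[0,0,-0.025,0,0,0],[0,0,-0.02,0,0,0],[0,0,-0.015,0,0,0],[0,0,-0.01,0,0,0],[0,0,0,0,0,0],[0,0,0,0,0,0]]]'
```

```text
time: 4.38
tool_pos: [0.5155, -0.3394, 0.0609]
tool_rot: [0.0, 0.687, 0.726, 0.0]
contact_force: [0.8, -0.2, 0.5]
gripper_width: 0.75
grasp_force: 0.0
```

```bash
python3 -m handwheel '[[[-0.001,0.0005,-0.0122,0,0,0],[0,0,0,0,0,0],[0,0,0,0,0,0]]]'
python3 - <<'E'
from h import *
ci=camera_info('wrist');p,d=grab_frame('wrist');cv2.imwrite('pics/w2.png',cv2.resize(p[120:400,160:500],None,fx=2.2,fy=2.1))
E
```

```text
time: 4.63
tool_pos: [0.514, -0.3387, 0.0479]
tool_rot: [-0.0, 0.687, 0.726, -0.0]
contact_force: [-0.4, 0.6, -0.4]
gripper_width: 0.751
grasp_force: 0.0
```

View pics/w2.png

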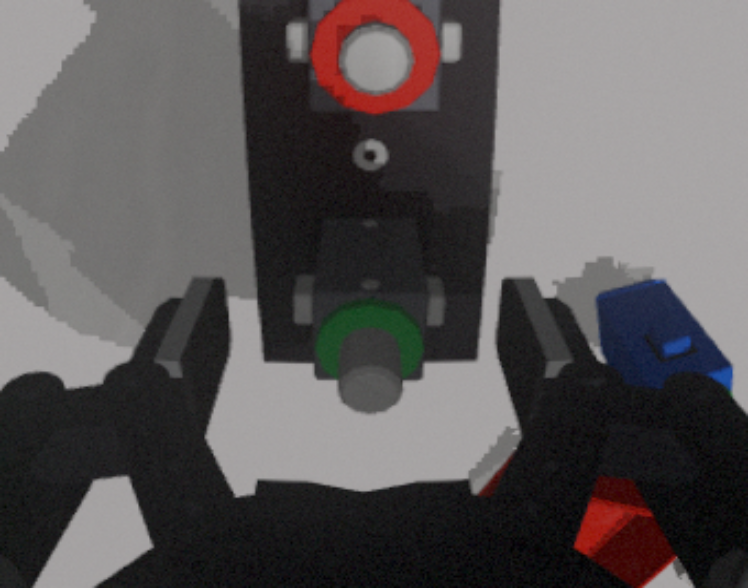

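The green gauge (370,340) is centred between the fingers, with both buttons (305,300) and (435,300) facing the pads. I raise 1 mm and close.

```bash
python3 -m handwheel '[[[0,0,0.001,0,0,0],[0,0,0,0,0,0],[0,0,0,0,0,0],[0,0,0,0,0,0],[0,0,0,0,0,0],[0,0,0,0,0,0],[0,0,0,0,0,0],[0,0,0,0,0,0]]]' 0
python3 - <<'E'
from h import *
print(state()['tool_pos'])
ci=camera_info('side');p,d=grab_frame('side');cv2.imwrite('pics/s2.png',cv2.resize(p[190:330,190:350],None,fx=4.5,fy=4.2))
E
```

```text
time: 5.35
tool_pos: [0.515, -0.3394, 0.0502]
tool_rot: [0.001, 0.687, 0.726, 0.0]
contact_force: [0.8, 0.9, 5.8]
gripper_width: 0.279
grasp_force: 61.0
[ 0.5149776  -0.33935736  0.05020884]
```

View pics/s2.png

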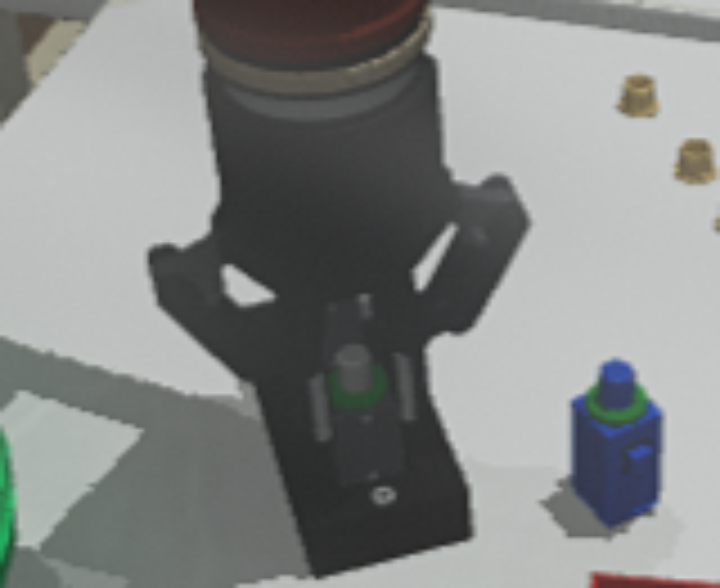

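```bash
python3 -m handwheel '[[[0,0,0.005,0,0,0],[0,0,0.01,0,0,0],[0,0,0.015,0,0,0],[0,0,0.02,0,0,0],[0,0,0.025,0,0,0],[0,0,0.025,0,0,0],[0.002,0.015,0.025,0,0,-2.5],[0.003,0.02,0.015,0,0,-3],[0.003,0.02,0,0,0,-3],[0.003,0.02,0,0,0,-3],[0.003,0.02,0,0,0,-3],[0.002,0.01,0,0,0,-3],[0.001,0.005,0,0,0,-2.7],[0,0,0,0,0,0],[0,0,0,0,0,0],[0,0,0,0,0,0]]]'; python3 look.py w3
```

```text
time: 6.73
tool_pos: [0.5306, -0.229, 0.1886]
tool_rot: [-0.0, 0.804, 0.595, -0.0]
contact_force: [-0.3, 0.4, -3.2]
gripper_width: 0.276
grasp_force: 60.2
6.7333 [ 0.5306 -0.229   0.1886] yaw y -17.0 z [-1.4e-03  2.0e-04 -1.0e+00] cam [ 0.554 -0.148  0.331]
block (1832, array([ 511.1, -284.1]), array([63.3, 89.7]), 3.3) gauge None top None
foot (5003, array([ 537.4, -115.3]), array([78.9, 90. ]), 73.1) tube (625, array([ 537.8, -115.4]), array([33.9, 34.2]), 71.8)
go_mid 0.85 [328. 265.] [ 0.5068 -0.3137  0.048 ]
go_mid 0.58 [429. 277.] [ 0.6106 -0.3657  0.048 ]
go_top 0.68 [322. 306.] [ 0.4929 -0.3365  0.086 ]
socket_mouth 0.56 [294.  64.] [ 0.5374 -0.1138  0.066 ]
```

View pics/w3.png

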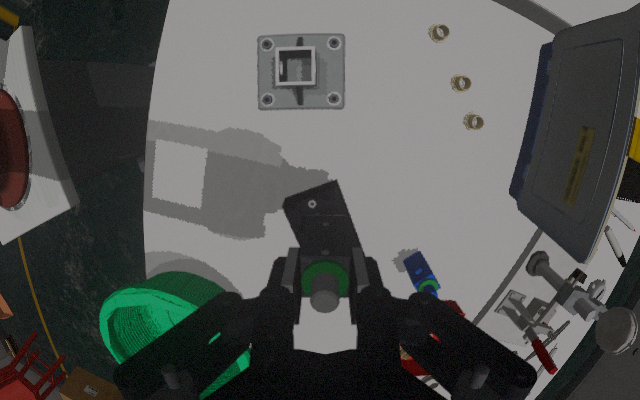

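Run:
```python
from h import *
from plant import *
# T for w3 (arm has not moved since)
ci=camera_info('wrist');P,u,v=cloud('wrist',np.load('w3_d.npy'),ci)
s=state();c=s['tool_pos'];print(c)
m=(np.hypot(*(P[:,:2]-c[:2]).T)<.03)&(P[:,2]>.18)&(P[:,2]<.25)
print(np.histogram(P[m][:,2],bins=np.arange(.18,.25,.004)))
for a,b in[(.219,.228),(.205,.212)]:
    print(rect(P,c[:2],.011 if a>.21 else .016,a,b))
for z,t in [(.1886-.0022,'go_mid'),(.2244,'go_top')]:
    for r in pinpoint('wrist',t): print(t,at_z('wrist',ci,*r['position'],z).round(4),np.round(r['position'],1))
```

```text
[ 0.53098234 -0.22922492  0.18896836]
(array([ 167,  148,  170,  271,  363,  524,  956, 1006,  440,  532,  536,
        911,  308,  600,  543,  740,  473]), array([0.18 , 0.184, 0.188, 0.192, 0.196, 0.2  , 0.204, 0.208, 0.212,
       0.216, 0.22 , 0.224, 0.228, 0.232, 0.236, 0.24 , 0.244, 0.248]))
(696, array([ 532.4, -230.3]), array([12.3, 18.4]), 56.6)
(1177, array([ 530.2, -228.9]), array([24.3, 24.8]), 70.7)
go_mid [ 0.5304 -0.233   0.1864] [328. 265.]
go_mid [ 0.5835 -0.2598  0.1864] [428.9 277.1]
go_top [ 0.5279 -0.2305  0.2244] [321.5 306.3]
```

```bash
python3 -m handwheel '[[[0.001,0.015,0,0,0,-0.2],[0.0015,0.025,-0.01,0,0,0],[0.0015,0.025,-0.015,0,0,0],[0.0015,0.025,-0.015,0,0,0],[0.0007,0.015,-0.015,0,0,0],[0.0005,0.0095,-0.0140,0,0,0],[0,0,0,0,0,0],[0,0,0,0,0,0],[0,0,0,0,0,0]]]'
python3 - <<'E'
from h import *
print(state()['tool_pos'])
ci=camera_info('wrist');p,d=grab_frame('wrist');np.save('w4_d.npy',d);cv2.imwrite('pics/w4.png',cv2.resize(p[120:400,160:500],None,fx=2.2,fy=2.1))
P,u,v=cloud('wrist',d,ci)
print('foot',rect(P,(.5377,-.1153),.07,.006,.014),'gauge',rect(P,state()['tool_pos'][:2],.016,.135,.144))
p,d=grab_frame('side');cv2.imwrite('pics/s4.png',cv2.resize(p[140:260,190:350],None,fx=4.5,fy=4.5))
E
```

```text
time: 7.83
tool_pos: [0.5385, -0.1151, 0.1211]
tool_rot: [0.001, 0.805, 0.593, 0.0]
contact_force: [0.0, -0.8, -2.3]
gripper_width: 0.278
grasp_force: 60.2
[ 0.53849491 -0.1151299   0.12109726]
foot (5983, array([ 537.9, -115.2]), array([80.1, 90.6]), 72.6) gauge (1617, array([ 538.2, -115. ]), array([25.3, 25.5]), 71.8)
```

View pics/s4.png

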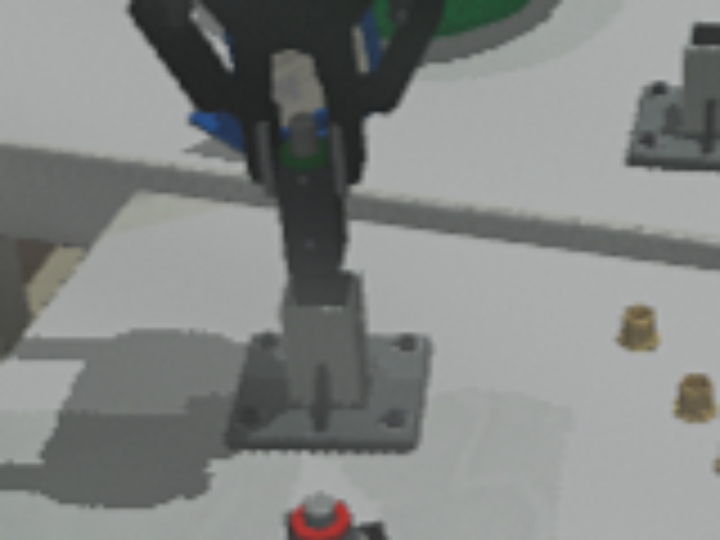

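The gauge hangs over the socket (tip at (320,285) over the mouth), and the depth data puts it within 0.5 mm of the axis. I lower it in.

```bash
python3 -m handwheel '[[[0,0,-0.005,0,0,-0.3],[0,0,-0.006,0,0,0],[0,0,-0.008,0,0,0],[0,0,-0.008,0,0,0],[0,0,-0.008,0,0,0],[0,0,-0.006,0,0,0],[0,0,0,0,0,0],[0,0,0,0,0,0]]]'
```

```text
time: 8.6
tool_pos: [0.5379, -0.1143, 0.0785]
tool_rot: [-0.0, 0.807, 0.591, -0.0]
contact_force: [2.6, -1.3, -3.8]
gripper_width: 0.273
grasp_force: 60.1
```

```bash
python3 -m handwheel '[[[0,0,-0.003,0,0,0],[0,0,-0.003,0,0,0],[0,0,-0.002,0,0,0],[0,0,0,0,0,0],[0,0,0,0,0,0]]]'
```

```text
time: 9.02
tool_pos: [0.5379, -0.1143, 0.0709]
tool_rot: [0.0, 0.807, 0.591, 0.0]
contact_force: [2.4, -1.0, -3.5]
gripper_width: 0.278
grasp_force: 60.1
```

```bash
python3 -m handwheel '[[[0,0,-0.001,0,0,0],[0,0,-0.001,0,0,0],[0,0,0,0,0,0],[0,0,0,0,0,0]]]'
```

```text
time: 9.35
tool_pos: [0.5379, -0.1143, 0.0691]
tool_rot: [0.0, 0.807, 0.591, 0.0]
contact_force: [1.4, -0.4, -3.5]
gripper_width: 0.276
grasp_force: 60.3
```

```bash
python3 -m handwheel '[[[0,0,-0.001,0,0,0],[0,0,0,0,0,0],[0,0,0,0,0,0]]]'
```

```text
time: 9.6
tool_pos: [0.5379, -0.1143, 0.068]
tool_rot: [0.0, 0.807, 0.591, 0.0]
contact_force: [2.6, -1.1, -2.4]
gripper_width: 0.274
grasp_force: 60.4
```

```bash
python3 -m handwheel '[[[0,0,0,0,0,0],[0,0,0,0,0,0],[0,0,0,0,0,0],[0,0,0,0,0,0],[0,0,0,0,0,0]]]' 0.7
python3 - <<'E'
from h import *
p,d=grab_frame('side');cv2.imwrite('pics/s5.png',cv2.resize(p[140:260,190:350],None,fx=4.5,fy=4.5))
E
```

```text
time: 10.02
tool_pos: [0.5377, -0.1142, 0.0681]
tool_rot: [-0.0, 0.807, 0.591, -0.0]
contact_force: [-1.0, -0.6, 0.4]
gripper_width: 0.702
grasp_force: 0.0
```

View pics/s5.png

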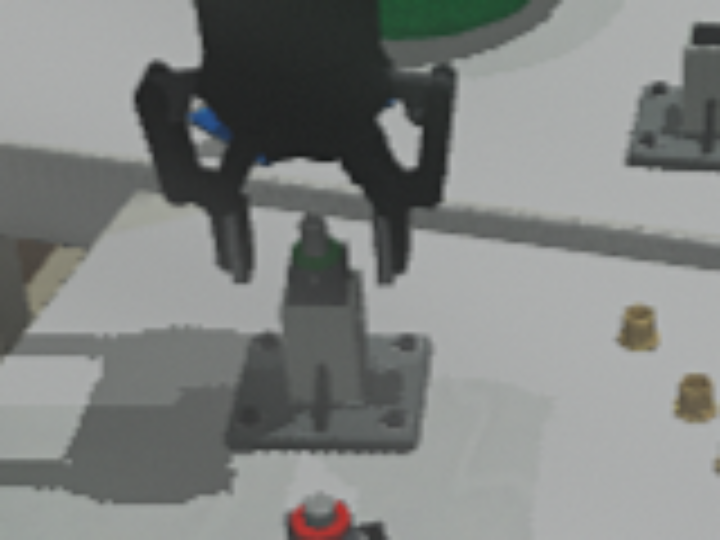

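The gauge has stayed in the tube with its buttons trapped. I raise, shut the fingers and then push.

```bash
python3 -m handwheel '[[[0,0,0.01,0,0,0],[0,0,0.02,0,0,0],[0,0,0.02,0,0,0],[0,0,0.015,0,0,0],[0,0,0,0,0,0],[0,0,0,0,0,0]]]'
python3 -m handwheel '[[[0,0,0,0,0,0],[0,0,0,0,0,0],[0,0,0,0,0,0],[0,0,0,0,0,0],[0,0,0,0,0,0],[0,0,0,0,0,0],[0,0,0,0,0,0],[0,0,0,0,0,0]]]' 0
python3 - <<'E'
from h import *
s=state();print(s['tool_pos'])
for c in ['side','scene']:
    ci=camera_info(c);p,d=grab_frame(c);P,u,v=cloud(c,d,ci)
    m=(np.hypot(P[:,0]-.538,P[:,1]+.115)<.012)&(P[:,2]<.12)&(P[:,2]>.07);print(c,np.percentile(P[m][:,2],[50,90,98,100]).round(4) if m.any() else 0)
    for t,z in [('go_top',.104),('go_mid',.066)]:
        for r in pinpoint(c,t):print(t,at_z(c,ci,*r['position'],z).round(4),round(r['conf'],2))
E
```

```text
time: 10.57
tool_pos: [0.5386, -0.1146, 0.1345]
tool_rot: [0.001, 0.807, 0.591, 0.001]
contact_force: [0.6, -0.2, -0.8]
gripper_width: 0.703
grasp_force: 0.0
time: 11.23
tool_pos: [0.5378, -0.1143, 0.1329]
tool_rot: [-0.0, 0.807, 0.591, -0.0]
contact_force: [-0.6, 0.2, 0.6]
gripper_width: -0.001
grasp_force: 0.0
[ 0.53782588 -0.11428804  0.13292898]
side [0.0901 0.1037 0.1049 0.1056]
go_top [ 0.5995 -0.3858  0.104 ] 0.87
go_top [ 0.5389 -0.1142  0.104 ] 0.5
go_top [ 0.6642 -0.2781  0.104 ] 0.44
go_mid [ 0.6028 -0.384   0.066 ] 0.93
go_mid [ 0.5424 -0.1269  0.066 ] 0.8
scene [0.0879 0.1023 0.1045 0.1049]
go_top [ 0.5331 -0.1146  0.104 ] 0.61
go_top [ 0.5962 -0.3402  0.104 ] 0.53
go_mid [ 0.5965 -0.3452  0.066 ] 0.81
go_mid [ 0.5452 -0.1066  0.066 ] 0.47
```

Top at about 0.104, as expected. I push down to 0.090.

```bash
python3 -m handwheel '[[[0,0,-0.012,0,0,0],[0,0,-0.012,0,0,0],[0,0,-0.003,0,0,0],[0,0,-0.003,0,0,0],[0,0,-0.003,0,0,0],[0,0,0,0,0,0]]]'
python3 -m handwheel '[[[0,0,-0.003,0,0,0],[0,0,-0.003,0,0,0],[0,0,0,0,0,0]]]'
```

```text
time: 12.03
tool_pos: [0.5374, -0.1141, 0.0991]
tool_rot: [-0.001, 0.807, 0.591, -0.0]
contact_force: [-1.0, 1.2, -0.4]
gripper_width: -0.006
grasp_force: 0.0
time: 12.28
tool_pos: [0.5377, -0.1142, 0.0936]
tool_rot: [-0.0, 0.807, 0.591, -0.0]
contact_force: [-0.1, -0.1, -0.5]
gripper_width: -0.0
grasp_force: 0.0
```

```bash
python3 -m handwheel '[[[0,0,-0.002,0,0,0],[0,0,-0.001,0,0,0],[0,0,0,0,0,0]]]'
python3 -m handwheel '[[[0,0,-0.001,0,0,0],[0,0,0,0,0,0]]]'
python3 -m handwheel '[[[0,0,-0.001,0,0,0],[0,0,0,0,0,0]]]'
python3 - <<'E'
from h import *
p,d=grab_frame('side');cv2.imwrite('pics/s6.png',cv2.resize(p[140:260,190:350],None,fx=4.5,fy=4.5))
E
```

```text
time: 12.53
tool_pos: [0.5376, -0.1142, 0.0907]
tool_rot: [-0.0, 0.807, 0.591, -0.0]
contact_force: [0.5, -0.0, 0.2]
gripper_width: -0.002
grasp_force: 0.0
time: 12.7
tool_pos: [0.538, -0.1144, 0.0902]
tool_rot: [0.0, 0.807, 0.591, 0.0]
contact_force: [-1.0, 0.1, -0.3]
gripper_width: 0.001
grasp_force: 0.0
time: 12.87
tool_pos: [0.5385, -0.1145, 0.09]
tool_rot: [0.001, 0.807, 0.591, 0.0]
contact_force: [-1.1, 1.2, 5.1]
gripper_width: 0.004
grasp_force: 2.3
```

View pics/s6.png

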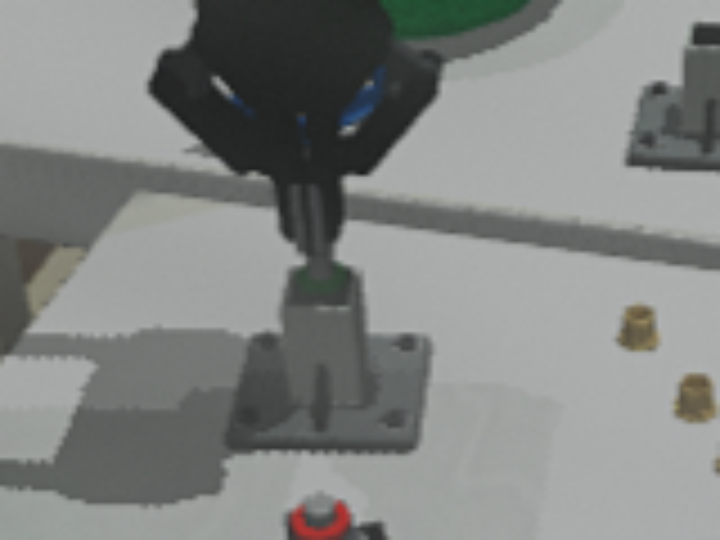

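The collar now sits at the rim (318,275). I press a little more to confirm that it is bottomed.

```bash
python3 -m handwheel '[[[0,0,-0.001,0,0,0],[0,0,0,0,0,0]]]'
python3 -m handwheel '[[[0,0,-0.001,0,0,0],[0,0,0,0,0,0]]]'
python3 -m handwheel '[[[0,0,-0.001,0,0,0],[0,0,0,0,0,0]]]'
```

```text
time: 13.08
tool_pos: [0.539, -0.1147, 0.09]
tool_rot: [0.001, 0.807, 0.591, 0.001]
contact_force: [-1.7, 0.2, 8.7]
gripper_width: 0.004
grasp_force: 4.4
time: 13.25
tool_pos: [0.5391, -0.1147, 0.0899]
tool_rot: [0.001, 0.807, 0.591, 0.001]
contact_force: [-4.0, 0.2, 13.7]
gripper_width: 0.004
grasp_force: 6.7
time: 13.42
tool_pos: [0.5391, -0.1147, 0.0899]
tool_rot: [0.001, 0.807, 0.591, 0.0]
contact_force: [-5.9, 2.4, 18.5]
gripper_width: -0.0
grasp_force: 9.1
```

It holds at 0.0899 under 18 N, so it is on the floor. I retreat and check the buttons.

```bash
python3 -m handwheel '[[[0,0,0.01,0,0,0],[0,0,0.02,0,0,0],[0,-0.01,0.03,0,0,0],[0,-0.03,0.03,0,0,0],[0,-0.03,0.02,0,0,0],[0,-0.02,0,0,0,0],[0,0,0,0,0,0],[0,0,0,0,0,0],[0,0,0,0,0,0]]]'
python3 - <<'E'
from h import *
ci=camera_info('wrist');p,d=grab_frame('wrist');P,u,v=cloud('wrist',d,ci)
q=P-np.array([.538,-.115,0]);a=np.radians(-17.2);X=q[:,0]*np.cos(a)+q[:,1]*np.sin(a);Y=-q[:,0]*np.sin(a)+q[:,1]*np.cos(a)
m=(abs(X)<.03)&(abs(Y)<.006)&(P[:,2]>.035)&(P[:,2]<.062);print('X beyond tube',np.sort(X[m&(abs(X)>.0155)]).round(4)[[0,-1]],m.sum(), [((X[m]*s>.0175)).sum() for s in(1,-1)])
m=(np.hypot(X,Y)<.02);print('top z',np.percentile(P[m][:,2],[98,100]))
m=(np.hypot(X,Y)<.012)&(P[:,2]>.084);print('top c',X[m].mean(),Y[m].mean())
t=[cv2.resize(p[0:220,190:430],(400,366),interpolation=2)]
for c in ['side','scene']:
    p,d=grab_frame(c); r=(180,240,225,295) if c=='side' else (220,280,300,370)
    t.append(cv2.resize(p[r[0]:r[1],r[2]:r[3]],(400,300),interpolation=2)[:,:])
cv2.imwrite('pics/f.png',np.hstack([cv2.resize(t[0],(266,300)),*[cv2.resize(x,(266,300)) for x in t[1:]]]))
E
```

```text
time: 14.17
tool_pos: [0.5371, -0.203, 0.1941]
tool_rot: [-0.001, 0.807, 0.591, -0.0]
contact_force: [-0.4, 0.8, -0.4]
gripper_width: 0.001
grasp_force: 0.0
X beyond tube [0.0166 0.0181] 44 [np.int64(6), np.int64(0)]
top z [0.09023404 0.09147562]
top c 0.0007026155195991019 0.00023624063775903802
```

View pics/f.png

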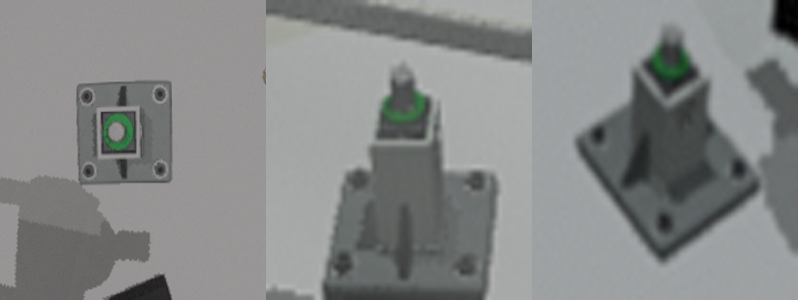

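Run:
```python
from h import *
for c in ['scene','side','wrist']:
    ci=camera_info(c);D=[];
    for _ in range(6): p,d=grab_frame(c);D.append(d)
    d=np.median(D,0);P,u,v=cloud(c,d,ci)
    q=P-np.array([.538,-.115,0]);a=np.radians(-17.2);X=q[:,0]*np.cos(a)+q[:,1]*np.sin(a);Y=-q[:,0]*np.sin(a)+q[:,1]*np.cos(a)
    for s in (1,-1):
        for lo,hi,zl,zh in [(0,.005,.044,.06),(.008,.015,.044,.06),(0,.006,.028,.041)]:
            m=(abs(Y)>=lo)&(abs(Y)<hi)&(P[:,2]>zl)&(P[:,2]<zh)&(X*s>.008)&(X*s<.024)
            if m.sum()>3: print(c,s,(lo,hi,zl),m.sum(),(X[m]*1000).mean().round(1),(X[m]*1000).std().round(2),'grey',p[v[m],u[m]].mean().round(0))
```

```text
scene -1 (0, 0.005, 0.044) 13 -14.2 0.36 grey 63.0
scene -1 (0.008, 0.015, 0.044) 20 -14.4 0.34 grey 73.0
scene -1 (0, 0.006, 0.028) 15 -14.2 0.49 grey 71.0
side 1 (0, 0.005, 0.044) 7 18.5 0.3 grey 106.0
side 1 (0.008, 0.015, 0.044) 7 17.4 0.11 grey 91.0
side 1 (0, 0.006, 0.028) 6 17.4 0.12 grey 89.0
wrist 1 (0, 0.005, 0.044) 22 17.6 0.62 grey 103.0
wrist 1 (0.008, 0.015, 0.044) 14 14.2 3.04 grey 71.0
wrist -1 (0, 0.005, 0.044) 15 -14.3 0.45 grey 84.0
wrist -1 (0.008, 0.015, 0.044) 10 -14.0 0.17 grey 54.0
```

The +x button is clearly out. The -x one is ambiguous at this distance, so I take a closer look from its side.

```bash
python3 -m handwheel '[[[-0.02,0.005,0,0,0,0],[-0.03,0.01,0,0,0,0],[-0.03,0.01,-0.01,0,0,0],[-0.03,0.01,-0.02,0,0,0],[-0.02,0.005,-0.02,0,0,0],[0,0,-0.01,0,0,0],[0,0,0,0,0,0],[0,0,0,0,0,0]]]'
python3 - <<'E'
from h import *
c='wrist';ci=camera_info(c);print(ci['T'][:3,3])
D=[]
for _ in range(8): p,d=grab_frame(c);D.append(d)
d=np.median(D,0);P,u,v=cloud(c,d,ci)
q=P-np.array([.538,-.115,0]);a=np.radians(-17.2);X=q[:,0]*np.cos(a)+q[:,1]*np.sin(a);Y=-q[:,0]*np.sin(a)+q[:,1]*np.cos(a)
g=cv2.cvtColor(p,cv2.COLOR_BGR2GRAY)
m0=(X<-.008)&(X>-.024)
for what,A in (('X',X*1000),('grey',g[v,u])):
  print(what,'cols Y -15..15 step 3')
  for z in np.arange(.064,.036,-.003):
    r=[]
    for y in np.arange(-.0165,.0165,.003):
        m=m0&(P[:,2]<z)&(P[:,2]>=z-.003)&(Y>=y)&(Y<y+.003);r.append('%6.1f'%A[m].mean() if m.any() else '   -  ')
    print('%.3f'%z,*r)
E
```

```text
time: 15.88
tool_pos: [0.4083, -0.164, 0.1358]
tool_rot: [0.0, 0.807, 0.591, 0.0]
contact_force: [0.1, -0.1, 0.4]
gripper_width: 0.001
grasp_force: 0.0
[ 0.43258713 -0.08333826  0.27800091]
X cols Y -15..15 step 3
0.064  -14.4  -16.2  -15.9  -15.2  -16.4  -15.7  -15.5  -15.6  -15.6  -15.8  -15.7
0.061  -17.9  -18.3  -18.1  -17.8  -18.2  -18.1  -17.9  -18.3  -18.0  -17.0  -18.0
0.058  -18.2  -18.1  -18.0  -17.6  -18.2  -18.0  -17.7  -18.2  -17.9  -15.7  -17.0
0.055  -18.2  -18.1  -17.8  -17.6  -18.7  -18.6  -18.2  -18.3  -18.1  -17.9  -18.1
0.052  -18.2  -16.9  -17.9  -17.8  -18.7  -18.5  -18.4  -18.3  -17.8  -18.1  -18.1
0.049  -18.3  -18.1  -17.9  -17.8  -18.6  -18.4  -18.4  -18.3  -17.9  -18.0  -18.1
0.046  -18.2  -18.0  -17.8  -16.0  -18.5  -17.8  -18.7  -16.5  -18.0  -18.0  -18.1
0.043  -18.2  -17.9  -17.8  -16.2  -18.1  -17.7  -17.7  -17.5  -18.0  -18.0  -18.2
0.040  -18.1  -18.0  -17.9  -18.3  -18.0  -17.9  -18.1  -18.2  -18.0  -17.9  -18.2
0.037  -18.0  -17.9  -17.9  -18.4  -18.1  -17.9  -18.0  -18.2  -17.9  -17.9  -18.2
grey cols Y -15..15 step 3
0.064  116.6  108.0   95.9  101.8  115.6  101.6  123.3  108.1   97.5  114.1  116.7
0.061   81.8   79.6   83.2   76.3   88.2   98.6   88.8   75.6   79.5   77.9   80.8
0.058   81.8   81.0   78.3   67.0   75.1   83.1   81.0   67.0   79.6   76.7   95.9
0.055   81.0   79.6   79.2   81.0   69.7   70.2   71.6   84.3   80.6   79.8   79.5
0.052   80.1   92.0   79.5   95.0   76.6   68.6   74.2   90.5   79.0   80.0   79.0
0.049   80.6   79.7   79.8   87.0   97.5  108.2   86.4   90.3   80.0   80.6   81.2
0.046   81.5   79.5   80.8   94.0  101.7   91.7   90.0   83.9   81.2   81.7   81.8
0.043   82.2   79.2   80.8   84.6   79.5   82.4   83.6   83.2   79.0   81.4   83.5
0.040   81.8   80.5   77.8   80.2   79.8   80.5   77.8   79.9   80.4   79.4   82.4
0.037   81.2   80.4   80.4   79.8   79.2   80.0   79.2   79.5   79.7   80.7   82.0
```

The -x button stands about 0.6 mm proud of the wall and the +x one about 1.1 mm, so both are out through the slots (with the gauge slightly off-centre). Handing in.

```bash
python3 -c "
from plant import job_done;print(job_done())"
```

```text
the job is handed in; nothing more can be done
None
```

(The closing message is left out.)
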